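Shut off the feed pump and snap the cap on its outlet

ROBOT

A 6-joint arm with a two-finger parallel gripper is mounted at the origin on the work surface. World frame = base frame: x ahead of the robot, y to its left, z up, the work surface at z = 0. Lengths are in m, angles in rad, forces in N, time in s.
With the tool pointing down it reaches from about 0.35 to 0.875 m from the base axis. Payload 4.2 kg.
Tool frame: the origin (TCP) lies at the very end of the fingers, on their centre line; the grasp point (between the pads) lies 19 mm behind it; z points along the fingers, y is the line along which they close (so a half turn about z gives the same grasp; the last joint's range is limited). The gripper opens to 87 mm and grips with 3 to 60 N. Pads are 19 mm wide; open, the fingers measure 117 mm over their backs; the gripper's body (75 mm by 190 mm) begins 51 mm behind the grasp point.
Start: joints at [-1.046, 0.385, 0.008, 0, -1.194, -0.259], TCP at [0.164, -0.603, 0.223] pointing down, gripper open.
Joint ranges: [-3.14, 3.14], [-1.21, 2.06], [-1.07, 1.41], [-3.16, 2.05], [-2.99, -0.16], [-3.1, 3.1]. Speed limits (rad/s): [2.79, 2.79, 3.14, 3.14, 3.14, 3.14].

INTERFACE

Orientations are given as [roll, pitch, yaw] about the fixed x, y, z axes, in that order (R = Rz(yaw) Ry(pitch) Rx(roll)).
In Python, from plant import monitor, imaging, arm gives the robot as it stands. The module is installed in compiled form; this text tells all that it offers.
- The arm moves only by the tool arm_command, never from a script. Its argument "series" is a list of rows, each an object with "slide": the shift along the world's x, y, z in m, a list of three; "turn": the turn, a rotation vector about the world's x, y, z in degrees, a list of three; "grip": the opening in per cent of the stroke, from 0 (shut) to 100 (fully open). A call has 1 to 12 rows; each row shifts and turns the commanded pose from where the row before left it; what a row does not reach is not made up. A row lasts 1/8 s, in which the tool goes at most 62.5 mm and 10.7 degrees, less where a joint would pass 70% of its speed; a pose out of reach is approached as far as the arm can. A call with a gripper value outside its range is refused whole. The fingers move at their own pace and stop on an object; "squeeze" is the grip in N (left out, the last holds). Time passes only in rows, so rows that do not move let the fingers close. It gives the time, the measured TCP pose, the force, the opening and the grip force at its end, in the units of the state.
- monitor.get_obs(): the state, without advancing time (a new reading comes with each control period).
- imaging.read_camera(name): name is "scene" or "side" or "wrist"; returns a dict with "img" (480x640x3 uint8, red, green, blue), "fov_y" (degrees; the focal length in pixels is half the picture's height over the tangent of half this angle, whatever the lens; pixels are square), "cx", "cy" (the principal point, pixels), "k1" (the pictures are not rectified: a ray, as slopes to the right and down, at radius r is drawn at 1 + k1 r^2 times it, then the intrinsics apply), "camera_from_world" (4x4, takes a point from world to camera coordinates); the wrist camera has in their place "hand_eye" (4x4, takes a point from camera to tool coordinates, whose origin is the TCP and whose axes are the flange's). Camera axes: x right, y up, looking along -z (the intrinsics and any distortion apply to the point x, -y, -z); pixel columns grow to the right and rows downward; lengths in m; the calibration is good to about 2 mm. A picture is of the moment at which its call begins: read the wrist's pose just before it. There is no depth.
- arm.sign_off(): hands the job in; it is judged then, once.
The state is a dict: "time_s": time; "q": joint angles; "dq": joint speeds; "joint_efforts": joint torques, N m; "position": TCP position; "tcp_rot": TCP orientation; "wrist_force": force on the tool from outside, world axes, zero at the start; "moment": the same for the moment, N m; "width": opening from 0.0 (shut) to 1.0 (fully open); "gripper_force": force on a finger pad.
Only numpy, scipy, OpenCV 4.12 (cv2) and the standard library are available. Lean on these libraries where they do the work, as an engineer would, in place of code of your own. Each camera call takes 0.05 s, during which the arm holds its last target. There are 200 camera calls.

TASK

First turn the dial on the feed pump fully anticlockwise to its end stop. Then take the loose snap cap and press it straight down onto the open stud of the outlet block; keep pressing past the click until it is fully home against the sealing ring, and finish while still holding it pressed down firmly (about 10 N). Leave the other things on the bench where they are.

Things in the scene. Friction and masses are not known exactly. Their poses are not given: they have to be found in the camera images.
- pump: The feed pump: a fixed grey box 150 x 140 mm, 87 mm high with its black top, on which the dial sits in the middle; origin at the centre of its underside, front face towards its -x.
- dial_grip (a point): Centre of the dial's bar grip, on its upright turning axis, 124 mm above the bench. The black bar is 14 mm wide, 42 mm long, its top 7 mm above this point; 23 mm below this point begins a disc 44 mm across. The point's x axis runs along the bar and turns with the dial; z is up.
- dial (a joint): Angle of the dial in rad: 0 at its anticlockwise end stop (off), growing to 2.4 as it is turned clockwise seen from above. It starts between 0.7 and 1.35. Light friction (about 0.05 N m), no spring: it stays where it is left.
- cap: The loose snap cap: black plastic, twelve-sided, 40 mm across the flats, 38 mm tall, 30 g, closed on top, standing mouth down on the bench. Of the three black round things in the middle of the bench it is the tall one. Origin at the centre of its mouth (underside), z up. The mouth has an inner lip 25 mm wide, 3.5 mm high; above it the bore is 31 mm wide, 28.5 mm deep.
- manifold: The outlet block: a fixed grey block 200 x 80 mm, 45 mm high, long side along its x axis; origin at the centre of its underside, z up. The open stud stands at x = -50 mm (the end nearer the robot); a second outlet at x = +50 mm already wears the same kind of cap, fixed, its top 91 mm above the bench.
- port (a point): Foot of the open stud: on its axis, on the top face of the block, 45 mm above the bench; z up, x along the block. The white stud rises 36 mm from here, 22 mm in diameter, coned to 12 mm over its top 7 mm. Four sprung steel nibs, centred 20 mm above this point, stand out to 30 mm diameter. The cap's mouth meets them 25 mm up: it takes 6 to 10 N, most near 21 mm, then snaps down.
- seal: The black sprung sealing ring round the stud's foot, 38 mm across; origin on its axis at its underside, its top 6 mm higher and 10 mm above the block. It gives up to 3 mm (3 N to start, then about 4 N per mm). With the cap fully home and pressed firmly, the cap's mouth is 7 to 9.5 mm above the block.
- small_cap: Bystander: black bottle cap, 26 mm across, 20 mm high; origin at the centre of its underside.
- wide_lid: Bystander: flat black lid, 62 mm across, 16 mm high; origin at the centre of its underside.
- syringe: Bystander: clear dosing syringe lying flat, about 145 mm long; origin under its barrel.
- meter: Bystander: hand-held meter lying flat, 150 x 58 x 28 mm; origin under its centre.
- beaker: Bystander: clear measuring beaker, 66 mm across, 60 mm high; origin at the centre of its underside.
Mind the look-alikes: they are no part of the job. What is shaped like the cap but blue or white is not meant. What is shaped like the manifold but purple is not meant.

How it is judged:
On the way, in this order (a step that is already met when the one before it is completed fails the run):
1. the dial is turned fully anticlockwise to its end stop, before the cap is on (value of joint dial below 0.08 rad), for 0.2 s.
2. the cap has clicked onto the open stud, upright and past the nibs (z of cap in the frame of port between 0.003 and 0.0115 m and horizontal distance between cap and port below 0.005 m and angle between cap's own z axis and vertical below 0.12 rad), for 0.2 s.
At the end, for the whole second after the job is handed in: Dial within 0.08 rad of its anticlockwise stop; cap on the open stud, mouth at most 11.5 mm above the block, within 5 mm of the axis, tilted under 0.12 rad; fingers still bear on the cap (over 3 N), cap pressed on the outlet with over 5 N (all of step 2 and value of joint dial below 0.08 rad and contact force between cap and manifold above 5 N and contact force between the fingers and cap above 3 N); the arm keeps its last pose, push and grip.
It fails at once if another thing on the bench was shifted by more than 30 mm (distance of any of small_cap, wide_lid, syringe, meter, beaker from where it was at the start of the episode above 0.03 m).
It also fails if it takes over 69 s, if anything falls off the work surface, if the arm or the gripper's body presses on something with over 40 N, if the wrist force passes 120 N, or if a joint passes its speed limit or range.

## Working session

There is one attempt and no reset: what is moved stays moved. The work goes in short steps, Python scripts to look and compute and a tool call to move; the robot and the scene stay as the last step left them, time stands still between calls to the robot, and variables do not carry over. Pictures are saved under pics/ and viewed, at most 10 in all, crops included, and the job is handed in when it is done.

Besides the shell and the picture viewer there is one more tool, called after "Emit:" by a JSON object that holds its "op" and its "data". arm_command: Moves the arm, as the interface text tells. Its arguments: {"type":"object","properties":{"series":{"type":"array"},"squeeze":{"type":"number"}},"required":["series"]}

```bash
mkdir -p pics
cat > h.py <<'E'
import numpy as np, cv2
from plant import monitor, imaging, arm
from scipy.spatial.transform import Rotation as R
def cam(name):
    o=monitor.get_obs(); c=imaging.read_camera(name); c['obs']=o
    if 'camera_from_world' in c: c['T']=np.linalg.inv(np.array(c['camera_from_world']))
    else:
        W=np.eye(4); W[:3,:3]=R.from_euler('xyz',o['tcp_rot']).as_matrix(); W[:3,3]=o['position']
        c['T']=W@np.array(c['hand_eye'])
    c['f']=240/np.tan(np.radians(c['fov_y'])/2)
    return c
def ray(c,u,v):
    K=np.array([[c['f'],0,c['cx']],[0,c['f'],c['cy']],[0,0,1]])
    d=np.array([(u-c['cx'])/c['f'],(v-c['cy'])/c['f']]); s=d.copy()
    for _ in range(30): s=d/(1+c['k1']*(s@s))
    return c['T'][:3,3], c['T'][:3,:3]@np.array([s[0],-s[1],-1])
def onz(c,u,v,z):
    p,d=ray(c,u,v); return p+d*(z-p[2])/d[2]
def proj(c,P):
    q=np.linalg.inv(c['T'])@np.append(P,1); s=np.array([q[0],-q[1]])/-q[2]
    s=s*(1+c['k1']*(s@s)); return s*c['f']+[c['cx'],c['cy']]
def save(c,n): cv2.imwrite('pics/'+n,c['img'][:,:,::-1])
E
python3 - <<'E'
from h import *
import pickle
for n in ('scene','side','wrist'):
    c=cam(n); save(c,n+'0.png'); pickle.dump(c,open(n+'0.pkl','wb'))
    print(n,c['f'],c['k1'],c['T'].round(3).tolist())
print(monitor.get_obs())
E
```

```text
scene 538.461638221545 -0.09903812757399967 [[-0.053, -0.675, 0.736, 1.346], [0.999, -0.043, 0.032, 0.069], [0.01, 0.737, 0.676, 0.853], [0.0, 0.0, 0.0, 1.0]]
side 499.7847594167404 0.016797669291042452 [[-0.968, 0.133, -0.212, 0.229], [-0.249, -0.571, 0.782, 1.075], [-0.017, 0.81, 0.586, 0.912], [0.0, 0.0, 0.0, 1.0]]
wrist 404.0879296600521 0.014903957237517921 [[-0.262, -0.921, -0.288, 0.084], [0.965, -0.249, -0.081, -0.623], [0.003, -0.299, 0.954, 0.384], [0.0, 0.0, 0.0, 1.0]]
{'time_s': 0.15, 'q': array([-1.04641144e+00,  3.85384422e-01,  6.98529141e-03, -3.42514426e-04,
       -1.19400133e+00, -2.58598845e-01]), 'dq': array([ 2.34343330e-03, -2.25217614e-03,  2.43372632e-03,  3.99556632e-03,
        1.73550520e-04, -4.94543450e-05]), 'joint_efforts': array([-2.38759139e-04, -3.91052842e+01,  1.87586600e+01,  4.22233745e+00,
        1.23712805e-02, -1.39826270e-04]), 'position': array([ 0.1640692 , -0.60263156,  0.22172741]), 'tcp_rot': array([ 3.13996044e+00, -1.02524505e-04, -2.87593281e+00]), 'wrist_force': array([-0.51101144,  0.31070946, -0.05420801]), 'moment': array([-0.01109976, -0.03778873, -0.01703466]), 'gripper_force': 0.0, 'width': 0.9975229931247236}
```

View pics/scene0.png

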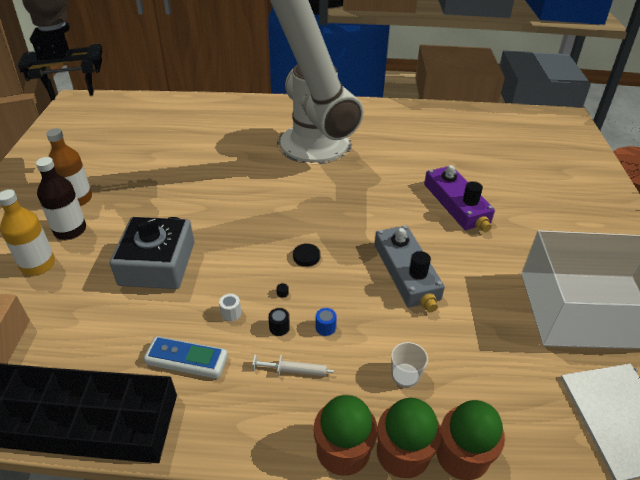

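View pics/side0.png

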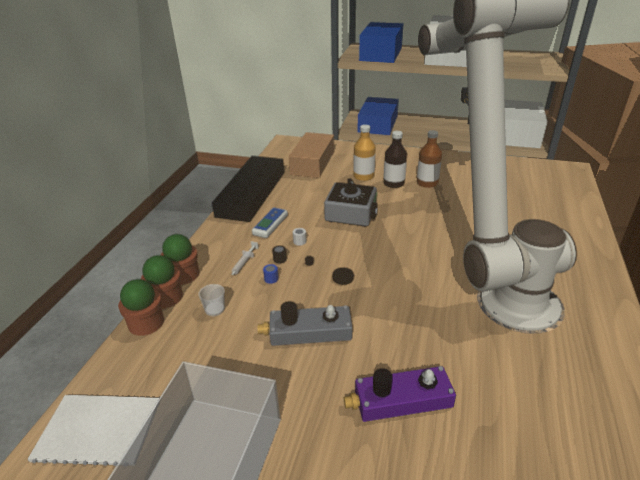

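The scene view shows the pump at about (152,250) with its dial at (150,232), the black cap at (279,321), and the grey block's open stud at (401,236). The side view shows the dial at (350,188), the cap at (280,254), and the stud at (330,312).

Run:
```python
from h import *
import pickle
A=pickle.load(open('scene0.pkl','rb'));B=pickle.load(open('side0.pkl','rb'))
def tri(a,b):
    p,d=ray(A,*a);q,e=ray(B,*b); d/=np.linalg.norm(d);e/=np.linalg.norm(e)
    s=np.linalg.lstsq(np.c_[d,-e],q-p,rcond=None)[0]; x,y=p+s[0]*d,q+s[1]*e
    return ((x+y)/2).round(4),np.linalg.norm(x-y).round(4)
print('dial',tri((149,229),(350,185)),'cap',tri((279,321),(280,254)),'stud',tri((401,232),(330,308)),'fixedcap',tri((420,257),(289,306)))
for nm,u,v,z in (('dial',149,226,.131),('captop',279,315,.038),('stud',401,231,.081),('fix',420,257,.091)): print(nm,onz(A,u,v,z).round(4))
for nm,u,v,z in (('captop',280,249,.038),('stud',330,307,.081),('fix',289,306,.091)): print('side',nm,onz(B,u,v,z).round(4))
a=cv2.resize(A['img'][205:295,105:205],None,fx=4,fy=4,interpolation=2)
b=cv2.resize(B['img'][170:230,315:385],None,fx=5,fy=5,interpolation=2)
w=np.zeros((360,760,3),np.uint8); w[:360,:400]=a; w[:300,405:755]=b
cv2.imwrite('pics/d.png',w[:,:,::-1])
```

```text
dial (array([ 0.5288, -0.3169,  0.1129]), np.float64(0.0026)) cap (array([ 0.6779, -0.0317,  0.0176]), np.float64(0.0018)) stud (array([0.4606, 0.2155, 0.0733]), np.float64(0.0012)) fixedcap (array([0.5535, 0.247 , 0.0889]), np.float64(0.0002))
dial [ 0.5412 -0.309   0.131 ]
captop [ 0.6802 -0.0301  0.038 ]
stud [0.4668 0.2146 0.081 ]
fix [0.5557 0.2465 0.091 ]
side captop [ 0.6753 -0.0308  0.038 ]
side stud [0.4591 0.2193 0.081 ]
side fix [0.5527 0.249  0.091 ]
```

View pics/d.png

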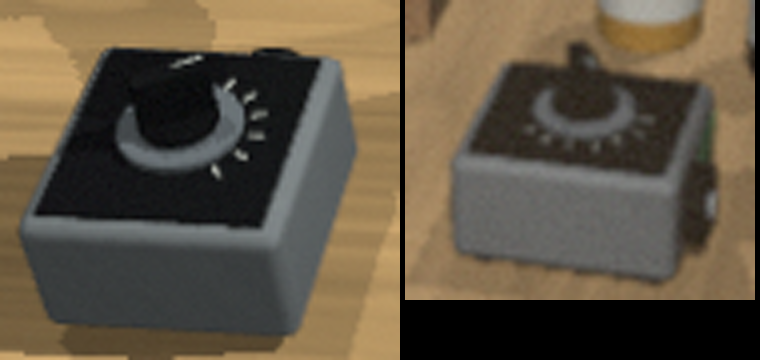

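The crop shows the dial's grip bar pointing mostly away from the scene camera, with scale ticks on its right. I'll move the wrist camera over it for a closer look.

Emit:
{"op": "arm_command", "data": {"series": [{"slide":[0,0,0.05],"turn":[0,0,0],"grip":100},{"slide":[0,0,0.05],"turn":[0,0,0],"grip":100},{"slide":[0,0,0.05],"turn":[0,0,0],"grip":100},{"slide":[0.046,0.036,0],"turn":[0,0,0],"grip":100},{"slide":[0.046,0.036,0],"turn":[0,0,0],"grip":100},{"slide":[0.046,0.036,0],"turn":[0,0,0],"grip":100},{"slide":[0.046,0.036,0],"turn":[0,0,0],"grip":100},{"slide":[0.046,0.036,0],"turn":[0,0,0],"grip":100},{"slide":[0.046,0.036,0],"turn":[0,0,0],"grip":100},{"slide":[0.046,0.036,0],"turn":[0,0,0],"grip":100},{"slide":[0.046,0.036,0],"turn":[0,0,0],"grip":100}]}}

```text
time_s: 1.52
position: [0.5334, -0.3135, 0.3724]
tcp_rot: [3.141, -0.0, -2.876]
wrist_force: [1.1, -0.9, 0.1]
width: 0.999
gripper_force: 0.0
```

Emit:
{"op": "arm_command", "data": {"series": [{"slide":[0,0,-0.03],"turn":[0,0,0],"grip":100},{"slide":[0,0,-0.04],"turn":[0,0,0],"grip":100},{"slide":[0,0,-0.03],"turn":[0,0,0],"grip":100},{"slide":[0,0,0],"turn":[0,0,0],"grip":100},{"slide":[0,0,0],"turn":[0,0,0],"grip":100}]}}

```text
time_s: 2.15
position: [0.5328, -0.3155, 0.274]
tcp_rot: [-3.14, 0.001, -2.876]
wrist_force: [-1.1, 0.6, 0.6]
width: 1.0
gripper_force: 0.0
```

Run:
```python
from h import *
import pickle
c=cam('wrist'); save(c,'w1.png'); pickle.dump(c,open('w1.pkl','wb')); print(c['obs'])
print(proj(c,[.535,-.312,.131]))
```

```text
{'time_s': 2.15, 'q': array([-2.73184112e-01,  3.44581357e-01,  7.59321711e-02,  9.17685010e-04,
       -1.30009241e+00, -1.03187362e+00]), 'dq': array([-0.00097871, -0.01353082,  0.01735542, -0.00232583,  0.00515937,
       -0.00059467]), 'joint_efforts': array([ 4.18530672e-02, -3.64379489e+01,  1.86555290e+01,  4.21371460e+00,
       -6.22007973e-02, -8.46193343e-04]), 'position': array([ 0.53279473, -0.3155188 ,  0.27401552]), 'tcp_rot': array([-3.13977883e+00,  1.30932857e-03, -2.87560839e+00]), 'wrist_force': array([-1.07190965,  0.60019952,  0.6066984 ]), 'moment': array([ 0.00311443, -0.01107032,  0.01334266]), 'gripper_force': 0.0, 'width': 1.0004837197399}
[321.404808   227.17766503]
```

View pics/w1.png

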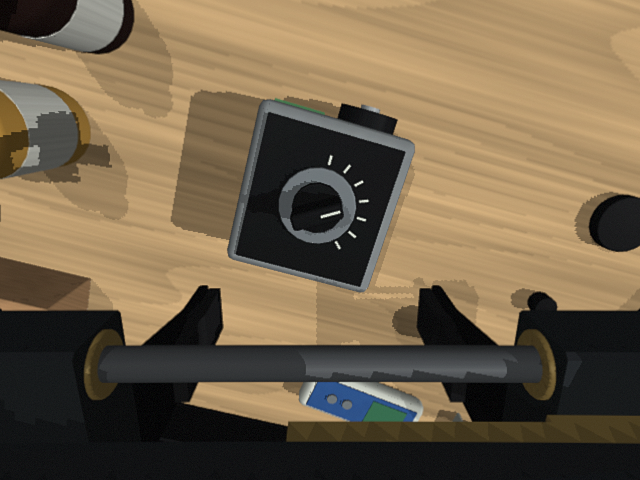

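The wrist view shows the dial disc centred at about (317,206). The white pointer runs from (320,217) to (341,212), and the ticks run from (330,160) at the top, which is the anticlockwise end, to (338,245).

Run:
```python
from h import *
import pickle
c=pickle.load(open('w1.pkl','rb')); g=c['img'].astype(int); hsv=cv2.cvtColor(c['img'],cv2.COLOR_RGB2HSV)
# grey ring
m=((g.min(2)>55)&(g.max(2)<170)&(hsv[...,1]<70)).astype(np.uint8); r=np.zeros_like(m); r[162:250,272:361]=m[162:250,272:361]
n,l,s,_=cv2.connectedComponentsWithStats(r); i=1+s[1:,4].argmax(); print(s[i])
cn=max(cv2.findContours((l==i).astype(np.uint8),0,1)[0],key=len); h=cv2.convexHull(cn); e=cv2.fitEllipse(h); print(e)
C=onz(c,*e[0],.101); print('disc',C, [np.linalg.norm(onz(c,*p[0],.101)[:2]-C[:2]).round(4) for p in h][::3])
# white line
w=((g.min(2)>140)&(hsv[...,1]<60)).astype(np.uint8)
n,l,s,_=cv2.connectedComponentsWithStats(w)
for i in range(1,n):
    if s[i,4]>5 and 270<s[i,0]<390 and 140<s[i,1]<255:
        ys,xs=np.where(l==i); P=np.array([onz(c,x,y,.131 if abs(xs.mean()-331)<10 and abs(ys.mean()-214)<10 else .0875)[:2] for x,y in zip(xs,ys)])
        v=np.linalg.eigh(np.cov(P.T))[1][:,1]; print(s[i],P.mean(0).round(4),np.degrees(np.arctan2(v[1],v[0])).round(1), np.degrees(np.arctan2(*(P.mean(0)-C[:2])[::-1])).round(1))
```

```text
[ 279  168   77   76 2489]
((317.0035095214844, 205.05606079101562), (75.82473754882812, 77.21680450439453), 89.65480041503906)
disc [ 0.52533837 -0.31839484  0.101     ] [np.float64(0.0317), np.float64(0.0322), np.float64(0.0323), np.float64(0.0327), np.float64(0.0331), np.float64(0.0336), np.float64(0.0338), np.float64(0.0336), np.float64(0.0334), np.float64(0.0332), np.float64(0.0323), np.float64(0.0321), np.float64(0.0319)]
[328 156   4   9  22] [ 0.4877 -0.3175] -179.6 178.7
[344 165   7   8  21] [ 0.4907 -0.3015] 155.9 154.1
[355 181   8   5  16] [ 0.5    -0.2881] 132.1 129.9
[359 200   9   3  18] [ 0.5138 -0.2797] 108.7 106.6
[321 211  19   7  44] [ 0.5229 -0.3083] 120.9 103.5
[357 217   9   4  20] [ 0.5299 -0.2768] 87.4 83.7
[348 231   8   7  18] [ 0.5458 -0.2807] 66.0 61.6
[335 241   5   8  14] [ 0.559  -0.2903] -138.4 39.9
```

Emit:
{"op": "arm_command", "data": {"series": [{"slide":[-0.0045,-0.0025,-0.012],"turn":[0,0,-9.25],"grip":100},{"slide":[0,0,-0.012],"turn":[0,0,-9.25],"grip":100},{"slide":[0,0,-0.012],"turn":[0,0,-9.25],"grip":100},{"slide":[0,0,-0.012],"turn":[0,0,-9.25],"grip":100},{"slide":[0,0,-0.012],"turn":[0,0,-9.25],"grip":100},{"slide":[0,0,-0.012],"turn":[0,0,-9.25],"grip":100},{"slide":[0,0,-0.012],"turn":[0,0,-9.25],"grip":100},{"slide":[0,0,-0.012],"turn":[0,0,-9.25],"grip":100},{"slide":[0,0,-0.025],"turn":[0,0,0],"grip":100},{"slide":[0,0,-0.024],"turn":[0,0,0],"grip":100},{"slide":[0,0,-0.016],"turn":[0,0,0],"grip":100},{"slide":[0,0,0],"turn":[0,0,0],"grip":100}]}}

```text
time_s: 3.7
position: [0.5276, -0.3176, 0.1112]
tcp_rot: [-3.141, -0.001, 2.116]
wrist_force: [0.5, -0.2, -0.6]
width: 0.999
gripper_force: 0.0
```

Emit:
{"op": "arm_command", "data": {"series": [{"slide":[0,0,0],"turn":[0,0,0],"grip":50},{"slide":[0,0,0],"turn":[0,0,0],"grip":30},{"slide":[0,0,0],"turn":[0,0,0],"grip":15},{"slide":[0,0,0],"turn":[0,0,0],"grip":0},{"slide":[0,0,0],"turn":[0,0,0],"grip":0},{"slide":[0,0,0],"turn":[0,0,0],"grip":0}], "squeeze": 20}}

```text
time_s: 4.45
position: [0.5277, -0.3175, 0.1115]
tcp_rot: [-3.142, -0.0, 2.116]
wrist_force: [-0.1, -0.5, -0.4]
width: 0.401
gripper_force: 0.0
```

Emit:
{"op": "arm_command", "data": {"series": [{"slide":[0,0,-0.003],"turn":[0,0,0],"grip":0},{"slide":[0,0,-0.002],"turn":[0,0,0],"grip":0},{"slide":[0,0,0],"turn":[0,0,0],"grip":0},{"slide":[0,0,0],"turn":[0,0,0],"grip":0},{"slide":[0,0,0],"turn":[0,0,0],"grip":0},{"slide":[0,0,0],"turn":[0,0,0],"grip":0}]}}

```text
time_s: 5.2
position: [0.5277, -0.3174, 0.1061]
tcp_rot: [3.141, -0.0, 2.116]
wrist_force: [2.2, 0.1, -3.8]
width: 0.156
gripper_force: 20.0
```

The opening reads about 14 mm, so the bar is gripped. Now I'll turn it anticlockwise.

Emit:
{"op": "arm_command", "data": {"series": [{"slide":[0,0,0],"turn":[0,0,6],"grip":0},{"slide":[0,0,0],"turn":[0,0,7],"grip":0},{"slide":[0,0,0],"turn":[0,0,7],"grip":0},{"slide":[0,0,0],"turn":[0,0,7],"grip":0},{"slide":[0,0,0],"turn":[0,0,7],"grip":0},{"slide":[0,0,0],"turn":[0,0,7],"grip":0},{"slide":[0,0,0],"turn":[0,0,7],"grip":0},{"slide":[0,0,0],"turn":[0,0,7],"grip":0},{"slide":[0,0,0],"turn":[0,0,3],"grip":0},{"slide":[0,0,0],"turn":[0,0,2],"grip":0},{"slide":[0,0,0],"turn":[0,0,2],"grip":0},{"slide":[0,0,0],"turn":[0,0,0],"grip":0}]}}

```text
time_s: 6.7
position: [0.5265, -0.3192, 0.1062]
tcp_rot: [-3.14, -0.002, -3.088]
wrist_force: [-1.2, -6.4, -4.6]
width: 0.167
gripper_force: 20.0
```

```bash
python3 -c "
from h import *
o=monitor.get_obs();print(o['moment'],np.degrees(o['tcp_rot']),o['q'])"
```

```text
[-1.89262203  0.18428958 -0.4635189 ] [-1.79929407e+02 -1.20958624e-01 -1.76912241e+02] [-0.28160267  0.47080598 -0.16866081  0.00231333 -0.93291861 -1.23667984]
```

The −0.46 N m reaction about z shows the dial is against its stop. I'll release, lift and check.

Emit:
{"op": "arm_command", "data": {"series": [{"slide":[0,0,0],"turn":[0,0,0],"grip":0},{"slide":[0,0,0],"turn":[0,0,0],"grip":0},{"slide":[0,0,0],"turn":[0,0,0],"grip":20},{"slide":[0,0,0],"turn":[0,0,0],"grip":40},{"slide":[0,0,0],"turn":[0,0,0],"grip":80},{"slide":[0,0,0],"turn":[0,0,0],"grip":100},{"slide":[0,0,0],"turn":[0,0,0],"grip":100},{"slide":[0,0,0.04],"turn":[0,0,0],"grip":100},{"slide":[0,0,0.05],"turn":[0,0,0],"grip":100},{"slide":[0,0,0.05],"turn":[0,0,0],"grip":100},{"slide":[0,0,0.03],"turn":[0,0,0],"grip":100},{"slide":[0,0,0],"turn":[0,0,0],"grip":100}]}}

```text
time_s: 8.2
position: [0.5289, -0.3179, 0.2799]
tcp_rot: [-3.139, 0.006, -3.085]
wrist_force: [0.1, -0.1, -0.9]
width: 0.992
gripper_force: 0.0
```

Run:
```python
from h import *
c=cam('wrist'); save(c,'w2.png'); g=c['img'].astype(int); hsv=cv2.cvtColor(c['img'],cv2.COLOR_RGB2HSV)
C=np.array([.528,-.318,.0875]); print(c['obs']['position'],proj(c,C))
w=((g.min(2)>140)&(hsv[...,1]<60)).astype(np.uint8)
n,l,s,_=cv2.connectedComponentsWithStats(w)
for i in range(1,n):
    ys,xs=np.where(l==i)
    if s[i,4]<6: continue
    p=onz(c,xs.mean(),ys.mean(),.0875); d=np.hypot(*(p-C)[:2])
    if d>.06: continue
    z=.131 if d<.03 else .0875
    P=np.array([onz(c,x,y,z)[:2] for x,y in zip(xs,ys)])
    v=np.linalg.eigh(np.cov(P.T))[1][:,1]; print(s[i],P.mean(0).round(4),np.degrees(np.arctan2(v[1],v[0])).round(1), np.degrees(np.arctan2(*(P.mean(0)-C[:2])[::-1])).round(1))
```

```text
[ 0.5288602  -0.31793974  0.27993022] [318.35268237 207.42125049]
[321 158   2   9  18] [ 0.4876 -0.3175] -176.7 179.3
[337 163   6   9  21] [ 0.4909 -0.3015] 156.4 156.1
[351 175   7   7  18] [ 0.5001 -0.2882] 134.5 133.2
[359 193   8   4  17] [ 0.5139 -0.2796] 110.8 110.1
[318 198   3  19  43] [ 0.5176 -0.3178] 179.2 178.8
[360 211   9   3  20] [ 0.53   -0.2768] 83.3 87.3
[355 227   8   5  18] [ 0.5458 -0.2804] 66.9 64.6
[344 239   6   7  15] [ 0.5588 -0.2905] -139.0 41.8
```

The pointer now lines up with the first tick (179° against 179°). Next, the cap.

Emit:
{"op": "arm_command", "data": {"series": [{"slide":[0.02,0.04,0],"turn":[0,0,0],"grip":100},{"slide":[0.02,0.04,0],"turn":[0,0,0],"grip":100},{"slide":[0.02,0.04,0],"turn":[0,0,0],"grip":100},{"slide":[0.02,0.04,0],"turn":[0,0,0],"grip":100},{"slide":[0.02,0.04,0],"turn":[0,0,0],"grip":100},{"slide":[0.02,0.04,0],"turn":[0,0,0],"grip":100},{"slide":[0.02,0.04,-0.02],"turn":[0,0,0],"grip":100},{"slide":[0.0,0.0,-0.02],"turn":[0,0,0],"grip":100},{"slide":[0,0,0],"turn":[0,0,0],"grip":100},{"slide":[0,0,0],"turn":[0,0,0],"grip":100}]}}

```text
time_s: 9.5
position: [0.6677, -0.038, 0.2366]
tcp_rot: [-3.141, -0.0, -3.086]
wrist_force: [0.8, 0.2, 0.0]
width: 1.0
gripper_force: 0.0
```

Run:
```python
from h import *
import pickle
c=cam('wrist'); save(c,'w3.png'); pickle.dump(c,open('w3.pkl','wb')); print(c['obs']['position'],proj(c,[.677,-.031,.038]))
```

```text
[ 0.667693   -0.03801161  0.2365778 ] [324.96679755 218.45039102]
```

View pics/w3.png

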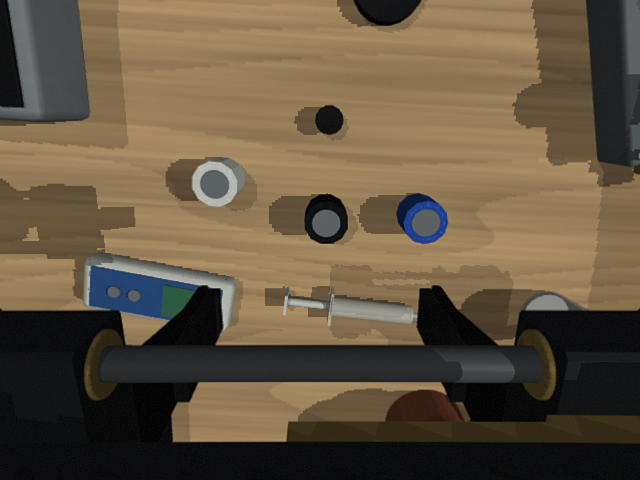

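The cap (black body, grey top disc) is at about (326,222), the blue look-alike at (426,221), the white one at (215,184) and the syringe at about (350,308).

Run:
```python
from h import *
import pickle
c=pickle.load(open('w3.pkl','rb')); hsv=cv2.cvtColor(c['img'],cv2.COLOR_RGB2HSV)
def blob(m,box):
    x0,y0,x1,y1=box; r=np.zeros(m.shape,np.uint8); r[y0:y1,x0:x1]=m[y0:y1,x0:x1]
    n,l,s,_=cv2.connectedComponentsWithStats(r); i=1+s[1:,4].argmax()
    k=max(cv2.findContours((l==i).astype(np.uint8),0,1)[0],key=len); return s[i],cv2.fitEllipse(cv2.convexHull(k))
g=c['img'].astype(int)
m=(g.min(2)>70)&(hsv[...,1]<60); s,e=blob(m,(308,205,345,242)); print(s,e); print('disc',onz(c,*e[0],.038))
m=g.max(2)<45; s,e=blob(m,(300,185,352,248)); print(s)
# bottom edge / sides of the top circle
print([onz(c,u,v,.038).round(4) for u,v in ((s[0],222),(s[0]+s[2],222),(326,s[1]+s[3]))])
# blue top
m=(g[...,2]>g[...,0]+40); s,e=blob(m,(390,185,455,250)); print('blue',s,onz(c,s[0]+s[2],221,.038).round(4),onz(c,s[0],221,.0).round(4))
```

```text
[312 210  28  27 589] ((325.77197265625, 222.92291259765625), (26.463735580444336, 27.648527145385742), 86.99498748779297)
disc [ 0.68121099 -0.03000569  0.038     ]
[ 305  194   43   49 1075]
[array([ 0.6814, -0.0492,  0.038 ]), array([ 0.6792, -0.0096,  0.038 ]), array([ 0.7007, -0.0286,  0.038 ])]
blue [ 397  194   51   50 1253] [0.6732 0.0823 0.038 ] [0.6854 0.0435 0.    ]
```

Emit:
{"op": "arm_command", "data": {"series": [{"slide":[0.013,0.008,-0.02],"turn":[0,0,0],"grip":70},{"slide":[0,0,-0.03],"turn":[0,0,0],"grip":70},{"slide":[0,0,-0.03],"turn":[0,0,0],"grip":70},{"slide":[0,0,-0.03],"turn":[0,0,0],"grip":70},{"slide":[0,0,-0.03],"turn":[0,0,0],"grip":70},{"slide":[0,0,-0.02],"turn":[0,0,0],"grip":70},{"slide":[0,0,0],"turn":[0,0,0],"grip":70},{"slide":[0,0,0],"turn":[0,0,0],"grip":70}]}}

```text
time_s: 10.55
position: [0.6815, -0.0295, 0.0771]
tcp_rot: [-3.141, 0.001, -3.085]
wrist_force: [0.3, -0.1, -0.2]
width: 0.699
gripper_force: 0.0
```

Run:
```python
from h import *
c=cam('wrist'); save(c,'w4.png'); print(c['obs']['position'],c['obs']['width'],proj(c,[.6805,-.03,.038]))
g=c['img'].astype(int); hsv=cv2.cvtColor(c['img'],cv2.COLOR_RGB2HSV)
m=((g.min(2)>70)&(hsv[...,1]<60)).astype(np.uint8); u,v=proj(c,[.6805,-.03,.038]).astype(int)
n,l,s,ce=cv2.connectedComponentsWithStats(m); i=l[v,u]; print(s[i],ce[i],onz(c,*ce[i],.038))
```

```text
[ 0.68151902 -0.0294975   0.07705294] 0.6989801324707097 [315.94849944 273.02055808]
[     0      0    640    480 293814] [322.37411083 237.73977414] [ 0.66055073 -0.02770161  0.038     ]
```

View pics/w4.png

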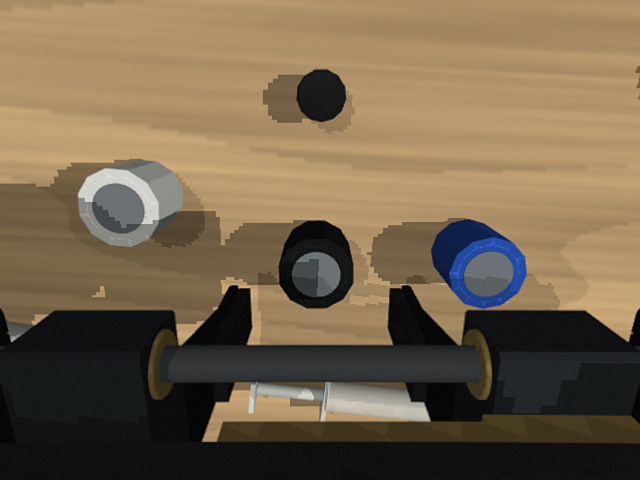

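The cap's top disc at (316,274) matches its projection, and the fingers straddle it with the blue cap clear. I'll descend and grip.

Emit:
{"op": "arm_command", "data": {"series": [{"slide":[-0.0005,0,-0.025],"turn":[0,0,0],"grip":70},{"slide":[0,0,-0.025],"turn":[0,0,0],"grip":70},{"slide":[0,0,-0.016],"turn":[0,0,0],"grip":70},{"slide":[0,0,0],"turn":[0,0,0],"grip":60},{"slide":[0,0,0],"turn":[0,0,0],"grip":50},{"slide":[0,0,0],"turn":[0,0,0],"grip":40},{"slide":[0,0,0],"turn":[0,0,0],"grip":30},{"slide":[0,0,0],"turn":[0,0,0],"grip":30},{"slide":[0,0,0],"turn":[0,0,0],"grip":30},{"slide":[0,0,0],"turn":[0,0,0],"grip":30}], "squeeze": 40}}

```text
time_s: 11.85
position: [0.681, -0.0295, 0.0118]
tcp_rot: [-3.141, 0.002, -3.085]
wrist_force: [-0.7, 0.7, 6.3]
width: 0.459
gripper_force: 40.0
```

Emit:
{"op": "arm_command", "data": {"series": [{"slide":[0,0,0.03],"turn":[0,0,0],"grip":30},{"slide":[0,0,0.05],"turn":[0,0,0],"grip":30},{"slide":[0,0,0.05],"turn":[0,0,0],"grip":30},{"slide":[0,0,0.05],"turn":[0,0,0],"grip":30},{"slide":[-0.025,0.04,0],"turn":[0,0,2.5],"grip":30},{"slide":[-0.025,0.04,0],"turn":[0,0,2.5],"grip":30},{"slide":[-0.025,0.04,0],"turn":[0,0,2.5],"grip":30},{"slide":[-0.025,0.04,0],"turn":[0,0,2.5],"grip":30},{"slide":[-0.025,0.04,0],"turn":[0,0,3],"grip":30},{"slide":[-0.025,0.045,0],"turn":[0,0,3],"grip":30},{"slide":[0,0,0],"turn":[0,0,0],"grip":30},{"slide":[0,0,0],"turn":[0,0,0],"grip":30}]}}

```text
time_s: 13.35
position: [0.5299, 0.2154, 0.1902]
tcp_rot: [-3.141, -0.001, -2.806]
wrist_force: [-0.3, -0.8, -0.3]
width: 0.453
gripper_force: 40.0
```

Run:
```python
from h import *
import pickle
c=cam('wrist'); save(c,'w5.png'); pickle.dump(c,open('w5.pkl','wb')); print(c['obs']['position'],c['obs']['width'],c['obs']['wrist_force'],proj(c,[.463,.216,.081]))
```

```text
[0.52985516 0.21542359 0.19015238] 0.4530413052328055 [-0.34912927 -0.81825196 -0.30530472] [351.52822527 144.28142931]
```

View pics/w5.png

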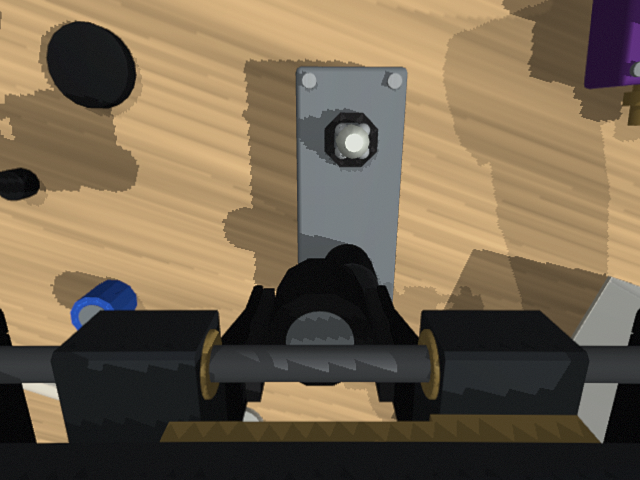

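The open stud's tip is at about (354,143) with the seal around it. The held cap is upright in the fingers, its top at about (320,330).

Run:
```python
from h import *
import pickle
c=pickle.load(open('w5.pkl','rb')); g=c['img'].astype(int); hsv=cv2.cvtColor(c['img'],cv2.COLOR_RGB2HSV)
def blob(m,box):
    x0,y0,x1,y1=box; r=np.zeros(m.shape,np.uint8); r[y0:y1,x0:x1]=m[y0:y1,x0:x1]
    n,l,s,_=cv2.connectedComponentsWithStats(r); i=1+s[1:,4].argmax()
    k=max(cv2.findContours((l==i).astype(np.uint8),0,1)[0],key=len); return s[i],cv2.fitEllipse(cv2.convexHull(k))
for t in (200,215,230):
    s,e=blob(g.min(2)>t,(325,112,380,168)); print(t,s,e,onz(c,*e[0],.081).round(4))
s,e=blob(g.max(2)<45,(318,105,385,172)); print('seal',s,e,onz(c,*e[0],.055).round(4), onz(c,*e[0],.052).round(4))
P=[onz(c,u,v,.055) for u,v in ((s[0],139),(s[0]+s[2],139),(351,s[1]),(351,s[1]+s[3]))]; print(np.array(P).round(4), np.linalg.norm(P[0]-P[1]),np.linalg.norm(P[2]-P[3]))
# block edges left/right at z .045
for v in (100,200):
    row=((hsv[v,:,1]<60)&(g[v].min(1)>70)); xs=np.where(row[285:415])[0]+285; p,q=onz(c,xs[0],v,.045),onz(c,xs[-1],v,.045); print(v,xs[0],xs[-1],p.round(4),q.round(4),np.linalg.norm(p-q))
# held cap grey disc
s,e=blob((g.min(2)>70)&(hsv[...,1]<60),(275,305,365,347)); print(s,e)
o=c['obs']['position'];z=o[2]-.0118+.038; print('caphead', proj(c,[o[0],o[1],z]),[onz(c,u,330,z).round(4) for u in (s[0],s[0]+s[2])],onz(c,320,s[1],z))
```

```text
200 [345 134  19  18 267] ((354.1056213378906, 142.2145538330078), (17.352344512939453, 18.967084884643555), 62.748680114746094) [0.4612 0.2171 0.081 ]
215 [345 134  18  18 246] ((353.6029968261719, 142.5198974609375), (17.182722091674805, 17.470016479492188), 32.57939910888672) [0.4615 0.2169 0.081 ]Traceback (most recent call last):
  File "<stdin>", line 9, in <module>
  File "<stdin>", line 6, in blob
ValueError: attempt to get argmax of an empty sequence
```

Run:
```python
from h import *
import pickle
c=pickle.load(open('w5.pkl','rb')); g=c['img'].astype(int); hsv=cv2.cvtColor(c['img'],cv2.COLOR_RGB2HSV)
m=g.max(2)<45; ys,xs=np.where(m[105:172,318:385]); 
n,l,s,_=cv2.connectedComponentsWithStats(m[105:172,318:385].astype(np.uint8)); i=1+s[1:,4].argmax()
k=max(cv2.findContours((l==i).astype(np.uint8),0,1)[0],key=len); e=cv2.fitEllipse(cv2.convexHull(k)); u,v=e[0][0]+318,e[0][1]+105
print('seal',s[i],u,v,e[1],onz(c,u,v,.055).round(4))
for v in (100,200):
    row=((hsv[v,:,1]<60)&(g[v].min(1)>70)); x=np.where(row[285:415])[0]+285; p,q=onz(c,x[0],v,.045),onz(c,x[-1],v,.045); print(v,x[0],x[-1],((p+q)/2).round(4),np.linalg.norm(p-q))
o=c['obs']['position'];z=o[2]-.0118+.038
m=((g.min(2)>60)&(hsv[...,1]<60))[305:347,275:365].astype(np.uint8)
n,l,s,_=cv2.connectedComponentsWithStats(m); i=1+s[1:,4].argmax(); x0,y0,w,h=s[i,:4]; x0+=275;y0+=305
ye=min(y0+h-1,344)
print('disc',x0,y0,w,h,'proj',proj(c,o*[1,1,0]+[0,0,z])); a=R.from_euler('xyz',c['obs']['tcp_rot'])
top=onz(c,x0+w/2,y0,z)
for p in (top,onz(c,x0,335,z),onz(c,x0+w,335,z)): print('tool frame',a.inv().apply(p-o).round(4))
```

```text
seal [   7    8   53   54 1083] 350.24993896484375 139.1558380126953 (55.20611572265625, 56.601295471191406) [0.4611 0.2164 0.055 ]
100 298 405 [0.4355 0.2086 0.045 ] 0.07683575393433305
200 299 398 [0.5046 0.232  0.045 ] 0.07653836846781624
disc 289 335 65 10 proj [315.64819455 339.18885798]
tool frame [ 0.0018  0.0022 -0.0262]
tool frame [ 0.0018 -0.0101 -0.0262]
tool frame [ 0.0018  0.0146 -0.0262]
```

Emit:
{"op": "arm_command", "data": {"series": [{"slide":[-0.03,0,0],"turn":[0,0,0],"grip":30},{"slide":[-0.038,0,0],"turn":[0,0,0],"grip":30},{"slide":[0,0,-0.03],"turn":[0,0,0],"grip":30},{"slide":[0,0,-0.03],"turn":[0,0,0],"grip":30},{"slide":[0,0,-0.022],"turn":[0,0,0],"grip":30},{"slide":[0,0,0],"turn":[0,0,0],"grip":30},{"slide":[0,0,0],"turn":[0,0,0],"grip":30},{"slide":[0,0,0],"turn":[0,0,0],"grip":30}]}}

```text
time_s: 14.4
position: [0.463, 0.2157, 0.1097]
tcp_rot: [3.141, 0.002, -2.806]
wrist_force: [-0.6, -0.6, -0.6]
width: 0.457
gripper_force: 40.0
```

Run:
```python
from h import *
import pickle
w=np.zeros((480,800,3),np.uint8)
for i,n in enumerate(('scene','side')):
    c=cam(n); pickle.dump(c,open(n+'1.pkl','wb')); o=c['obs']
    u,v=proj(c,[.462,.2155,.085]).astype(int); print(n,u,v,o['position'],o['wrist_force'])
    w[:,i*400:i*400+400]=cv2.resize(c['img'][v-48:v+48,u-40:u+40],(400,480),interpolation=2)
cv2.imwrite('pics/a.png',w[:,:,::-1])
```

```text
scene 401 228 [0.46302034 0.21574046 0.10967521] [-0.63462403 -0.63689778 -0.64524782]
side 329 304 [0.46282819 0.21573697 0.10956778] [ 0.10990265  0.06605753 -1.14109166]
```

View pics/a.png

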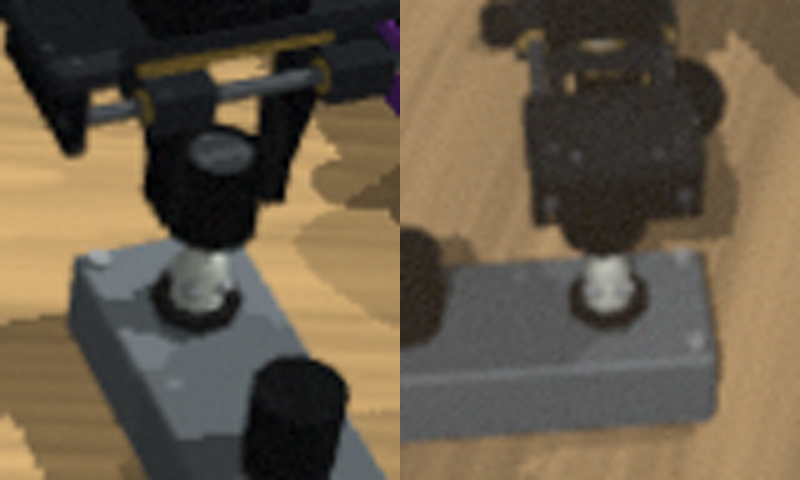

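Both crops show the cap hanging directly above the stud: in the scene crop the cap is at about x=210 and the seal at 197, and in the side crop at about 603 and 608. I'll put numbers to the offset.

Run:
```python
from h import *
import pickle
# crop pixel -> image ; cap mouth-level silhouette centre & seal centre, heights: mouth z=.0975, seal top .055
mz=.1097-.0118
for n,cap,seal in (('scene',(210,225),(197,297)),('side',(603-400,228),(608-400,292))):
    c=pickle.load(open(n+'1.pkl','rb')); u,v=proj(c,[.462,.2155,.085]).astype(int)
    f=lambda p:(u-40+p[0]/5-.4, v-48+p[1]/5-.4)
    a=f(cap); b=f(seal)
    pc=proj(c,[.463,.2157,mz+.005]); ps=proj(c,[.463,.2157,.055])
    print(n,'obs',np.round(a,1),np.round(b,1),'if coaxial',pc.round(1),ps.round(1),'excess du',(a[0]-b[0]-(pc[0]-ps[0])).round(2))
    J=[(proj(c,np.array([.463,.2157,.09])+d)-proj(c,[.463,.2157,.09]))[0].round(2) for d in np.eye(3)[:2]*.001]; print('du per mm x,y',J)
```

```text
scene obs [402.6 224.6] [400. 239.] if coaxial [402.6 222.2] [400.  238.7] excess du 0.04
du per mm x,y [np.float64(0.03), np.float64(0.46)]
side obs [329.2 301.2] [330.2 314. ] if coaxial [328.7 299. ] [329.  313.6] excess du -0.68
du per mm x,y [np.float64(-0.4), np.float64(-0.1)]
```

Emit:
{"op": "arm_command", "data": {"series": [{"slide":[-0.0015,0,-0.004],"turn":[0,0,0],"grip":30},{"slide":[0,0,-0.005],"turn":[0,0,0],"grip":30},{"slide":[0,0,-0.005],"turn":[0,0,0],"grip":30},{"slide":[0,0,-0.004],"turn":[0,0,0],"grip":30},{"slide":[0,0,-0.004],"turn":[0,0,0],"grip":30},{"slide":[0,0,0],"turn":[0,0,0],"grip":30},{"slide":[0,0,0],"turn":[0,0,0],"grip":30}]}}

```text
time_s: 15.38
position: [0.4608, 0.2155, 0.0866]
tcp_rot: [3.142, 0.0, -2.806]
wrist_force: [-1.2, 0.8, -0.8]
width: 0.456
gripper_force: 40.0
```

Emit:
{"op": "arm_command", "data": {"series": [{"slide":[0,0,-0.002],"turn":[0,0,0],"grip":30},{"slide":[0,0,-0.002],"turn":[0,0,0],"grip":30},{"slide":[0,0,-0.001],"turn":[0,0,0],"grip":30},{"slide":[0,0,0],"turn":[0,0,0],"grip":30}]}}

```text
time_s: 15.88
position: [0.4607, 0.2154, 0.0814]
tcp_rot: [-3.142, -0.0, -2.806]
wrist_force: [-0.3, 0.1, -0.0]
width: 0.452
gripper_force: 40.0
```

Emit:
{"op": "arm_command", "data": {"series": [{"slide":[0,0,-0.002],"turn":[0,0,0],"grip":30},{"slide":[0,0,-0.002],"turn":[0,0,0],"grip":30},{"slide":[0,0,0],"turn":[0,0,0],"grip":30}]}}

```text
time_s: 16.25
position: [0.4615, 0.2156, 0.0786]
tcp_rot: [-3.141, 0.002, -2.805]
wrist_force: [-0.7, -1.5, 5.6]
width: 0.453
gripper_force: 40.0
```

Emit:
{"op": "arm_command", "data": {"series": [{"slide":[0,0,-0.002],"turn":[0,0,0],"grip":30},{"slide":[0,0,-0.002],"turn":[0,0,0],"grip":30},{"slide":[0,0,-0.002],"turn":[0,0,0],"grip":30},{"slide":[0,0,-0.001],"turn":[0,0,0],"grip":30},{"slide":[0,0,0],"turn":[0,0,0],"grip":30},{"slide":[0,0,0],"turn":[0,0,0],"grip":30}]}}

```text
time_s: 17.0
position: [0.4604, 0.2154, 0.07]
tcp_rot: [-3.141, -0.001, -2.806]
wrist_force: [2.1, -0.5, -5.6]
width: 0.454
gripper_force: 40.0
```

It has snapped past the nibs (5.6 N up, then 5.6 N down). I'll press on into the seal.

Emit:
{"op": "arm_command", "data": {"series": [{"slide":[0,0,-0.002],"turn":[0,0,0],"grip":30},{"slide":[0,0,-0.0015],"turn":[0,0,0],"grip":30},{"slide":[0,0,0],"turn":[0,0,0],"grip":30},{"slide":[0,0,0],"turn":[0,0,0],"grip":30}]}}

```text
time_s: 17.5
position: [0.4607, 0.2156, 0.0672]
tcp_rot: [3.141, 0.0, -2.806]
wrist_force: [-0.1, -0.0, 0.4]
width: 0.456
gripper_force: 40.0
```

Emit:
{"op": "arm_command", "data": {"series": [{"slide":[0,0,-0.001],"turn":[0,0,0],"grip":30},{"slide":[0,0,0],"turn":[0,0,0],"grip":30},{"slide":[0,0,0],"turn":[0,0,0],"grip":30}]}}

```text
time_s: 17.88
position: [0.4608, 0.2156, 0.0664]
tcp_rot: [3.141, 0.001, -2.806]
wrist_force: [-1.3, -0.3, 4.5]
width: 0.454
gripper_force: 40.0
```

Emit:
{"op": "arm_command", "data": {"series": [{"slide":[0,0,-0.001],"turn":[0,0,0],"grip":30},{"slide":[0,0,-0.0005],"turn":[0,0,0],"grip":30},{"slide":[0,0,0],"turn":[0,0,0],"grip":30},{"slide":[0,0,0],"turn":[0,0,0],"grip":30}]}}

```text
time_s: 18.38
position: [0.4609, 0.2156, 0.0653]
tcp_rot: [3.142, 0.001, -2.806]
wrist_force: [-2.4, -0.1, 8.3]
width: 0.455
gripper_force: 40.0
```

Run:
```python
from h import *
import pickle
F=[]
w=np.zeros((480,800,3),np.uint8)
for i,n in enumerate(('scene','side')):
    c=cam(n); o=c['obs']; F.append((o['wrist_force'].round(1),o['position'].round(4)))
    u,v=proj(c,[.462,.2155,.075]).astype(int)
    w[:,i*400:i*400+400]=cv2.resize(c['img'][v-48:v+48,u-40:u+40],(400,480),interpolation=2)
for _ in range(3): cam('side'); o=monitor.get_obs(); F.append((o['wrist_force'].round(1),o['position'].round(4)))
print(F); cv2.imwrite('pics/b.png',w[:,:,::-1])
```

```text
[(array([-2.4, -0.1,  8.3]), array([0.4609, 0.2156, 0.0653])), (array([-2.3,  0.7,  8.1]), array([0.4608, 0.2156, 0.0653])), (array([-3.2, -0.2,  8. ]), array([0.4609, 0.2156, 0.0653])), (array([-3.6, -0.5,  8.4]), array([0.4608, 0.2156, 0.0653])), (array([-2.1,  0.5,  8.3]), array([0.4609, 0.2156, 0.0653]))]
```

View pics/b.png

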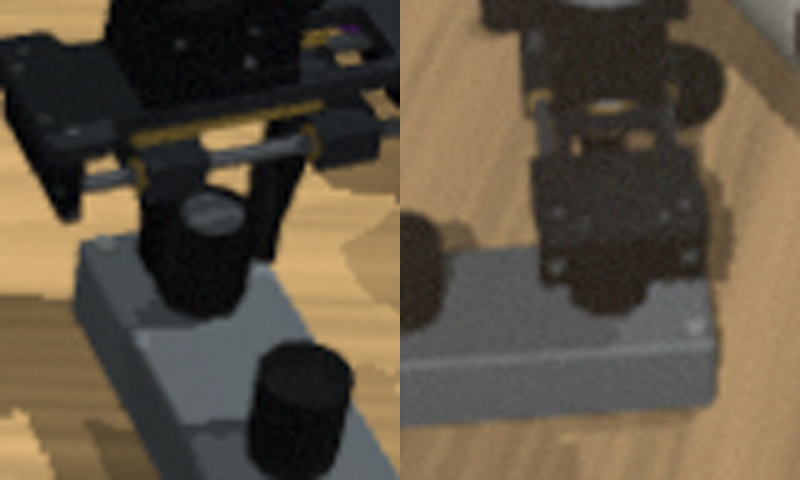

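The cap is seated upright over the seal, its mouth about 8.5 mm above the block, with 8.3 N of push. I'll add a little more.

Emit:
{"op": "arm_command", "data": {"series": [{"slide":[0,0,-0.0006],"turn":[0,0,0],"grip":30},{"slide":[0,0,0],"turn":[0,0,0],"grip":30},{"slide":[0,0,0],"turn":[0,0,0],"grip":30},{"slide":[0,0,0],"turn":[0,0,0],"grip":30}]}}

```text
time_s: 19.12
position: [0.4608, 0.2156, 0.0649]
tcp_rot: [3.142, 0.001, -2.806]
wrist_force: [-2.9, -0.2, 10.0]
width: 0.454
gripper_force: 40.0
```

```bash
python3 -c "
from plant import arm
print(arm.sign_off())"
```

```text
the job is handed in; nothing more can be done
None
```

I handed the job in with the dial turned to its anticlockwise stop and the cap snapped onto the open stud, its mouth about 8 mm above the block by my estimate, still held down with 10 N; no verdict was returned.

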